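Set up the inspection box: raise its backing screen and load a housing

ROBOT

A 6-joint arm with a two-finger parallel gripper is mounted at the origin on the work surface. World frame = base frame: x ahead of the robot, y to its left, z up, the work surface at z = 0. Lengths are in mm, angles in rad, forces in N, time in s.
With the tool pointing down it reaches from about 350 to 775 mm from the base axis. Payload 7.3 kg.
Tool frame: the origin (TCP) lies at the centre of the arm's flange, where the gripper is bolted on; the fingertips stand 178 mm ahead of it and the grasp point (between the pads) lies 159 mm ahead of it; z points along the fingers, y is the line along which they close (so a half turn about z gives the same grasp; the last joint's range is limited). The gripper opens to 92 mm and grips with 3 to 60 N. Pads are 19 mm wide; open, the fingers measure 130 mm over their backs; the gripper's body (75 mm by 190 mm) begins 47 mm behind the grasp point.
Start: joints at [1.065, 0.342, 1.524, -0, 1.275, -0.146], TCP at [184.824, 491.394, 404.741] pointing down, gripper open.
Joint ranges: [-2.53, 2.53], [-0.77, 2.02], [0.04, 2.7], [-1, 4.14], [0.28, 2.66], [-3.11, 3.11]. Speed limits (rad/s): [2.57, 2.57, 3.14, 3.14, 3.14, 3.14].

INTERFACE

Orientations are given as [roll, pitch, yaw] about the fixed x, y, z axes, in that order (R = Rz(yaw) Ry(pitch) Rx(roll)).
In Python, from plant import * gives the robot as it stands. The module is installed in compiled form; this text tells all that it offers.
- The arm moves only by the shell command python3 -m inch 'ROWS'. ROWS is JSON, a list of rows, each a list of 5 numbers: the shift along the tool's x, y, z in m, then the turn about the tool's z in rad, then the opening, from 0 (shut) to 1 (fully open). In form: [[tx, ty, tz, spin, claw], ...]. A call has 1 to 8 rows; each row is the pose to reach, as a shift and turn from the pose commanded when the call began, along the tool's axes at that moment; what a row does not reach only later rows make up. A row lasts 1/12 s, in which the tool goes at most 41.7 mm and 7.16 degrees, less where a joint would pass 70% of its speed; a pose out of reach is approached as far as the arm can. A call with a gripper value outside its range is refused whole. The fingers move at their own pace and stop on an object; the grip force is fixed at half the most. Time passes only in rows, so rows that repeat a pose let the fingers close. It gives the time, the measured TCP pose, the force, the opening and the grip force at its end, in the units of the state.
- get_obs(): the state, without advancing time (a new reading comes with each control period).
- capture(name): name is "scene" or "top" or "wrist"; returns a dict with "color" (384x512x3 uint8, red, green, blue), "intrinsics" (3x3 intrinsics, pixels), "pose" (4x4, takes a point from camera to world coordinates). Camera axes: x right, y down, z forward; pixel columns grow to the right and rows downward; lengths in mm; the calibration is good to about 2 mm. A picture is of the moment at which its call begins. There is no depth.
- close_job(): hands the job in; it is judged then, once.
Trained networks look in a picture, given as the dict that the camera call returned (one of the last four; its "shot" number tells which), for a name from the list of things; names that differ only in an ending like _2 or _b are one class to them, and where a whole thing is asked for, a point or a joint stands for the part that bears it (a point fixed in the world has none). Each returns a list of dicts, best first, with "conf" (0 to 1); they miss things now and then, are a little off and sometimes report something else, mostly with a low value. They report only what shows in the picture. A call takes as long as a camera call. They do not tell look-alikes from the thing itself.
- look_for(picture, target): "rect" ([centre column, centre row, width, height] in pixels, round what is visible of it).
- trace(picture, target): "pixels" (384x512 bool, what is visible of it) and "rect" ([centre column, centre row, width, height] in pixels, round what is visible of it).
- tip_of(picture, target): "centre" ([column, row] in pixels: a listed point, or the origin of a listed thing).
The state is a dict: "time": time; "joint_positions": joint angles; "dq": joint speeds; "tau": joint torques, N m; "tool_pos": TCP position; "tcp_rot": TCP orientation; "contact_force": force on the tool from outside, world axes, zero at the start; "moment": the same for the moment, N m; "grip_width": finger opening in mm; "finger_force": force on a finger pad.
Only numpy, scipy, OpenCV 4.12 (cv2) and the standard library are available. Lean on these libraries where they do the work, as an engineer would, in place of code of your own. Each camera call takes 0.05 s, during which the arm holds its last target. There are 200 camera calls.

TASK

First raise the inspection box's stiff flip-up screen to about 100 degrees from shut, just past upright, and leave it there. Then take the rectangular housing out of the caddy, stand it on the bench and let go to take it by its other two faces (slot and well leave finger room at different sides), and lower it gently, without dropping it, into the well of the box, upright and flat on the floor between the two low ribs. Leave the three round parts where they are.

Things in the scene. Friction and masses are not known exactly. Their poses are not given: they have to be found in the camera images.
- viewer: Inspection box, fixed to the bench: grey, 120 (x) x 154 (y) x 95 mm high, origin under its centre, z up. Its front (-x) has two black buttons; the screen is hinged along its +x side. Its top has one rectangular well, 74 (x) x 130 (y) mm and 87 mm deep, its centre at x = -11 mm, y = 0.
- well_floor (a point): Centre of the well's floor, 8 mm above the bench; axes as the inspection box. Two aluminium ribs on the floor, along x, 10 mm high and 6 mm thick, have inner faces at y = -27 and +27 mm. The housing stands between them with its 66 mm side along x; the well leaves 4 mm beside it in x, and 42 mm in y for the fingers. Its top is then 15 mm below the well's rim.
- screen (a joint): Angle of the flip-up screen: 0 shut (level, over the well), growing as it rises, 1.745 = 100 degrees, stop at 2.4. Stiff: it stays where it is left. It starts between 0.05 and 0.35.
- screen_hinge (a point): Middle of the screen's hinge line, 101 mm above the bench, at x = +55 mm, y = 0 of the inspection box and with the same axes; the line runs along y. The screen is a black-framed panel 115 mm long from the hinge, 150 mm wide and 6 mm thick.
- screen_bar (a point): Middle of the screen's steel pull bar: round, 12 mm thick, parallel to the hinge and 161 mm from it, in the plane of the screen. It is held by two flat stems with 72 mm free between them and 40 mm of open gap between bar and panel, so fingers can straddle it from above.
- caddy: Grey plastic caddy, fixed to the bench: 126 (x) x 150 (y) x 81 mm high, origin under its centre, z up. Two slots side by side, centred at x = -30 and +30 mm, each 54 (x) x 138 (y) mm, floor 6 mm above the bench, walls 6 mm thick. One holds the rectangular housing, the other a round canister.
- housing: Rectangular clear housing with a white cap: 46 (x) x 66 (y) x 72 mm high, 0.16 kg, origin at the centre of its underside, z up. In the caddy its 66 mm side runs along the slot, its top 3 mm below the caddy's rim; fingers have room only at the two faces that are 66 mm apart. In the well they have room only at the two faces 46 mm apart. Half a turn makes no difference.
- canister: Round clear canister, 40 mm across with a 48 mm foot, 58 mm high, in the other slot of the caddy. Leave alone. Origin at the centre of its underside.
- dome_a: Round clear housing, 68 mm across with an 82 mm foot, 75 mm high, on the bench beyond the work. Leave alone. Origin at the centre of its underside.
- dome_b: Same kind of round clear housing, on the bench at the near right. Leave alone. Origin at the centre of its underside.
Not all that is in view belongs to the job. Leave any brown look-alike of the housing alone.

How it is judged (in metres and radians):
On the way, in this order (a step that is already met when the one before it is completed fails the run):
1. the screen stands at about 100 degrees while the housing is still out of the well (value of joint screen between 1.625 and 1.865 rad and horizontal distance between housing and well_floor above 0.08 m), for 0.3 s.
2. the housing stands on the bench, let go (height (world z) of housing below 0.004 m and angle between housing's own z axis and vertical below 0.1 rad and contact force between the fingers and housing below 0.1 N), for 0.2 s.
At the end, for the whole second after the job is handed in: The screen rests at 100 degrees from shut, within 7 degrees. The housing stands upright, at rest on the well's floor between the ribs, its origin within 7 mm of the floor's centre in x and y and 4 mm in height. The three round parts are within 30 mm of where they were (value of joint screen between 1.625 and 1.865 rad and x of housing in the frame of well_floor between -0.007 and 0.007 m and y of housing in the frame of well_floor between -0.007 and 0.007 m and z of housing in the frame of well_floor between -0.004 and 0.004 m and angle between housing's own z axis and vertical below 0.06 rad and linear speed of housing below 0.02 m/s and velocity of joint screen between -0.05 and 0.05 rad/s and distance of each of canister, dome_a, dome_b from where it was at the start of the episode below 0.03 m); the robot touches nothing.
It fails at once if the round canister in the caddy is moved by more than 30 mm (distance of canister from where it was at the start of the episode above 0.03 m).
It fails at once if the round housing on the far bench is moved by more than 30 mm (distance of dome_a from where it was at the start of the episode above 0.03 m).
It fails at once if the round housing on the near right is moved by more than 30 mm (distance of dome_b from where it was at the start of the episode above 0.03 m).
It fails at once if the housing is dropped into the well (faster than 0.45 m/s within it) (horizontal distance between housing and well_floor below 0.04 m and z of housing in the frame of well_floor below 0.06 m and linear speed of housing above 0.45 m/s).
It also fails if it takes over 72 s, if anything falls off the work surface, if the arm or the gripper's body presses on something with over 40 N, if the wrist force passes 120 N, or if a joint passes its speed limit or range.

## Working session

There is one attempt and no reset: what is moved stays moved. The work goes in short steps, Python scripts to look and compute and a shell command to move; the robot and the scene stay as the last step left them, time stands still between calls to the robot, and variables do not carry over. Pictures are saved under pics/ and viewed, at most 10 in all, crops included, and the job is handed in when it is done.

```bash
mkdir -p pics; cat > h.py <<'E'
from plant import *
import numpy as np, cv2
def ray(p,px):
    K=np.array(p["intrinsics"]);T=np.array(p["pose"])
    d=T[:3,:3]@np.linalg.solve(K,[px[0],px[1],1.0]);return T[:3,3],d/np.linalg.norm(d)
def atz(p,px,z):
    o,d=ray(p,px);return o+d*(z-o[2])/d[2]
def proj(p,X):
    K=np.array(p["intrinsics"]);T=np.array(p["pose"])
    c=T[:3,:3].T@(np.array(X,float)-T[:3,3]);u=K@c;return u[:2]/u[2]
def tri(a,pa,b,pb):
    o1,d1=ray(a,pa);o2,d2=ray(b,pb)
    s=np.linalg.lstsq(np.c_[d1,-d2],o2-o1,rcond=None)[0]
    A=o1+s[0]*d1;B=o2+s[1]*d2;return (A+B)/2,np.linalg.norm(A-B)
def save(p,n): cv2.imwrite("pics/"+n,p["color"][:,:,::-1])
E
python3 - <<'E'
from h import *
np.set_printoptions(precision=1,suppress=True)
P={n:capture(n) for n in("scene","top")}
im=np.hstack([P[n]["color"] for n in P])
for n in P: save(P[n],n+"0.png"); print(n,np.array(P[n]["pose"])[:3,3],np.array(P[n]["pose"])[:3,2])
z=dict(viewer=0,screen_hinge=101,screen_bar=110,caddy=0,housing=6,canister=6,dome_a=0,well_floor=8)
for t in z:
    R={}
    for n in P:
        r=tip_of(P[n],t)
        for q in r[:3]: print(t,n,round(q["conf"],2),np.array(q["centre"]),atz(P[n],q["centre"],z[t]))
        if r:R[n]=r[0]["centre"]
    if len(R)==2: print("   tri",*tri(P["scene"],R["scene"],P["top"],R["top"]))
E
```

```text
scene [1264.7   35.5 1006.3] [-0.6  0.  -0.8]
top [ 248.4    5.1 1370.6] [ 0.2  0.  -1. ]
viewer scene 0.73 [182.2 210.9] [ 535.4 -205.9   -0. ]
viewer top 0.9 [328.7 190.6] [ 534.3 -186.3    0. ]
   tri [ 535.6 -196.     0.2] 19.402514858252324
screen_hinge scene 0.65 [163.5 182.3] [ 500.6 -254.9  101. ]
screen_hinge top 0.95 [360.8 195.8] [ 505.2 -264.4  101. ]
   tri [ 503.6 -258.6  105.1] 9.71502112773843
screen_bar scene 0.85 [211.3 199.4] [570.5 -99.3 110. ]
screen_bar scene 0.64 [325.3 216.3] [623.  235.2 110. ]
screen_bar top 0.74 [307.6 165.5] [ 580.3 -106.9  110. ]
   tri [ 577.5 -102.   119.1] 8.080461952984724
caddy scene 0.95 [326.4 216. ] [542.9 263.4   0. ]
caddy top 0.67 [185.5 182.6] [525.  258.7   0. ]
   tri [529.2 265.  -19.6] 5.3674877660016245
housing scene 0.8 [377.6 206. ] [502. 436.   6.]
housing scene 0.63 [328.3 216.7] [549.9 267.9   6. ]
housing scene 0.5 [162.9 185.1] [ 433.  -285.2    6. ]
housing top 0.89 [183.5 172.2] [556.2 267.5   6. ]
housing top 0.85 [128.7 189.9] [487.2 429.8   6. ]
   tri [557.9 327.4  82. ] 149.662269908405
canister scene 0.57 [321.  202.1] [491.  249.5   6. ]
canister top 0.64 [192.4 193.8] [490.4 232.5   6. ]
canister top 0.56 [357.5 193.7] [ 530.2 -274.2    6. ]
   tri [491.2 241.1   5.3] 16.790802223345132
dome_a scene 0.74 [249.9 258.4] [704.4  19.4   0. ]
dome_a scene 0.58 [144.9 152.8] [ 275.4 -379.6   -0. ]
dome_a top 0.93 [262.7 130.5] [712.9  32.4   0. ]
dome_a top 0.69 [388.2 280.2] [ 276.6 -375.4    0. ]
   tri [709.7  25.9  10.1] 12.633763092518121
well_floor scene 0.63 [184.8 204.1] [ 513.5 -199.4    8. ]
well_floor scene 0.51 [323.  203.7] [499.  255.1   8. ]
```

```bash
python3 -c "
import cv2,numpy as np
a=cv2.imread('pics/scene0.png');b=cv2.imread('pics/top0.png')
cv2.imwrite('pics/both.png',cv2.resize(np.vstack([a,b]),(800,1200))[:, :]) if 0 else None
cv2.imwrite('pics/s1.png',cv2.resize(a,(800,600)));cv2.imwrite('pics/t1.png',cv2.resize(b,(800,600)))"
```

```text
(no output)
```

View pics/s1.png

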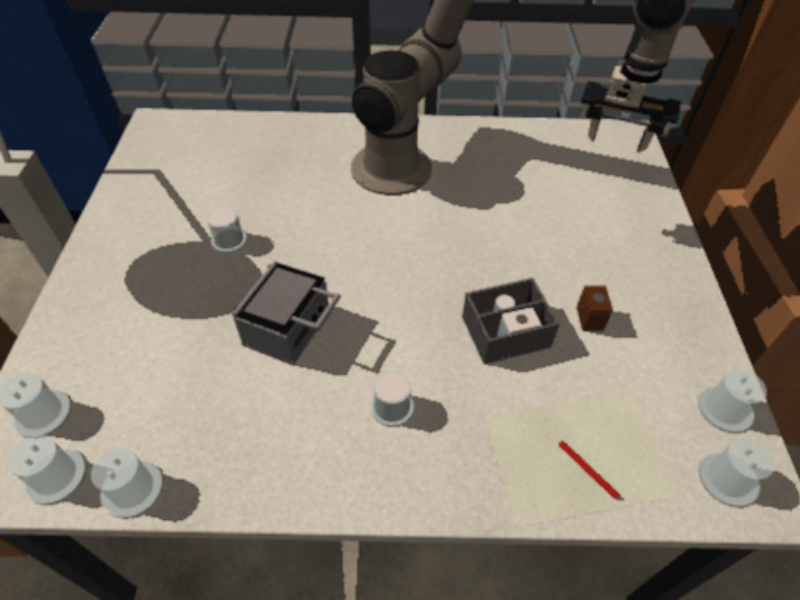

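View pics/t1.png

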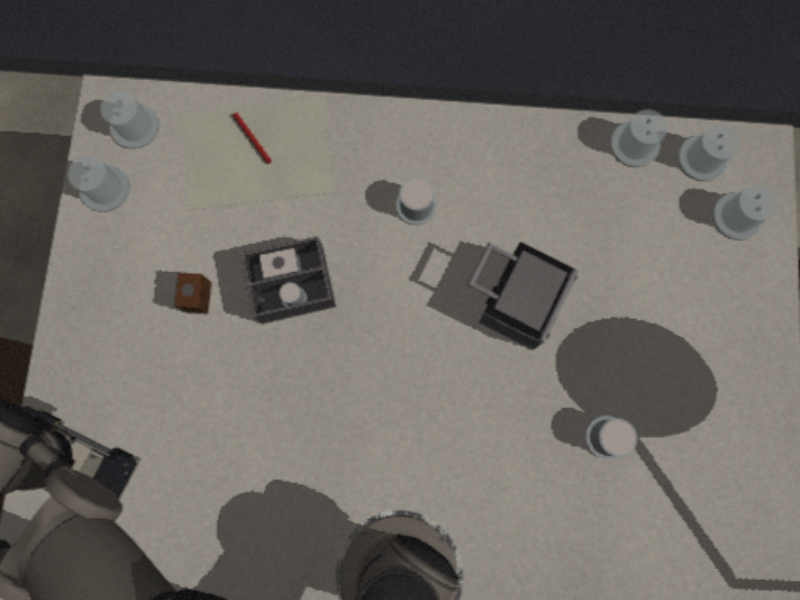

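The pictures show the viewer at about (285,310) in the 800 px scene view and (525,290) in the top view, with its screen slightly open and its bar toward +y. The caddy is at (510,320) and (288,280). The white-capped housing is in its far slot and the canister in its near slot. The brown look-alike is left of the caddy. Next I fit silhouettes to refine the poses.

```bash
cat >> h.py <<'E'
from scipy.spatial.transform import Rotation as Ro
from scipy.optimize import minimize
def Rz(a): return Ro.from_euler("z",a).as_matrix()
def box(x,y,z):
    return np.array([[a,b,c] for a in x for b in y for c in z],float)
def fillhull(m,p,X):
    q=np.array([proj(p,v) for v in X]);h=cv2.convexHull((q*16).astype(np.int32).reshape(-1,1,2))
    cv2.fillConvexPoly(m,h,1,shift=4) 
def iou(p,mask,parts):
    m=np.zeros((384,512),np.uint8)
    for X in parts: fillhull(m,p,X)
    m=m>0;return (m&mask).sum()/max((m|mask).sum(),1)
def togo(T,yaw):
    """tool rows for TCP target T (mm), tool pointing down, tool y axis heading yaw (mod pi)"""
    o=get_obs();r=np.array(o["tcp_rot"]);R=Ro.from_euler("xyz",r).as_matrix()
    d=R.T@(np.array(T,float)-np.array(o["tool_pos"]))
    cur=np.arctan2(R[1,1],R[0,1]);dy=(yaw-cur+np.pi/2)%np.pi-np.pi/2
    print("t",round(o["time"],2),"pos",np.round(o["tool_pos"],1),"tooly",round(cur,3),"j6",round(o["joint_positions"][5],2),
     "-> shift m",np.round(d/1000,4),"spin",round(-dy,3),"F",np.round(o["contact_force"],1),"w",np.round(o["grip_width"],1),np.round(o["finger_force"],1))
E
python3 - <<'E'
from h import *
np.set_printoptions(precision=3,suppress=True)
P={n:capture(n) for n in("scene","top","wrist")}
o=get_obs();R=Ro.from_euler("xyz",o["tcp_rot"]).as_matrix()
C=np.array(P["wrist"]["pose"]);print("cam in tool",R.T@(C[:3,3]-o["tool_pos"]),R.T@C[:3,:3]);print(R); print(P["wrist"]["intrinsics"])
def masks(t,near):
    M={}
    for n in("scene","top"):
        for q in trace(P[n],t):
            w=atz(P[n],q["rect"][:2],40)
            if np.hypot(*(w[:2]-near))<70: M[n]=q["pixels"];break
    return M
M=masks("caddy",[535,260])
f=lambda v:-sum(iou(P[n],M[n],[box([-63,63],[-75,75],[0,81])@Rz(v[2]).T+[v[0],v[1],0]]) for n in M)
b=min((minimize(f,[530,260,a],method="Nelder-Mead",options=dict(initial_simplex=[[530,260,a],[550,260,a],[530,280,a],[530,260,a+.2]])) for a in(-.2,0,.2)),key=lambda r:r.fun);print("caddy",b.x,b.fun,list(M))
M=masks("viewer",[530,-190])
def vp(v):
    c,s=np.cos(v[3]),np.sin(v[3]);T=lambda X:X@Rz(v[2]).T+[v[0],v[1],0]
    def scr(r0,r1,w):
        return T(np.array([[55-r*c+t*s,y,101+r*s+t*c] for r in(r0,r1) for y in(w[0],w[1]) for t in(-3,3)]))
    return [T(box([-60,60],[-77,77],[0,95])),scr(0,115,(-75,75)),scr(155,167,(-42,42)),scr(115,160,(36,42)),scr(115,160,(-42,-36))]
f=lambda v:-sum(iou(P[n],M[n],vp(v)) for n in M)
b=min((minimize(f,[530,-195,a,.2],method="Nelder-Mead",options=dict(initial_simplex=[[530,-195,a,.2],[550,-195,a,.2],[530,-175,a,.2],[530,-195,a+.2,.2],[530,-195,a,.3]])) for a in(-2.2,-2.0,-1.8)),key=lambda r:r.fun);print("viewer",b.x,b.fun,list(M))
v=b.x;c,s=np.cos(v[3]),np.sin(v[3]);print("bar",Rz(v[2])@[55-161*c,0,0]+[v[0],v[1],101+161*s])
E
```

```text
cam in tool [67.729  0.65  20.806] [[-0.001 -0.967 -0.253]
 [ 1.    -0.001  0.   ]
 [-0.    -0.253  0.967]]
[[-0.936  0.352  0.   ]
 [ 0.352  0.936  0.   ]
 [-0.     0.    -1.   ]]
[[340.794   0.    255.892]
 [  0.    340.794 189.549]
 [  0.      0.      1.   ]]
caddy [526.438 252.657   0.321] -1.57067288962899 ['scene', 'top']
viewer [ 527.237 -206.15    -1.972    0.055] -1.900921745112707 ['scene', 'top']
bar [ 568.5   -108.78   109.922]
```

```bash
python3 -c "
from h import *
togo([525,255,400],0.19+np.pi/2)"
```

```text
t 1.25 pos [184.8 491.4 404.7] tooly 1.211 j6 -0.15 -> shift m [-0.4016 -0.1015  0.0047] spin -0.55 F [-0.1  0.2  0.3] w 92.1 0.0
```

```bash
python3 -m inch '[[-0.4,-0.1,0.005,-0.55,1],[-0.4,-0.1,0.005,-0.55,1],[-0.4,-0.1,0.005,-0.55,1],[-0.4,-0.1,0.005,-0.55,1],[-0.4,-0.1,0.005,-0.55,1],[-0.4,-0.1,0.005,-0.55,1],[-0.4,-0.1,0.005,-0.55,1],[-0.4,-0.1,0.005,-0.55,1]]'; python3 -c "
from h import *
togo([525,255,400],0.19+np.pi/2)"
```

```text
time: 1.92
tool_pos: [444.5, 311.7, 401.1]
tcp_rot: [3.141, 0.0, -2.951]
contact_force: [0.2, 1.1, 0.3]
grip_width: 91.2
finger_force: 0.0
t 1.92 pos [444.5 311.7 401.1] tooly 1.761 j6 -1.29 -> shift m [-0.0683 -0.0709  0.0011] spin 0.0 F [0.2 1.1 0.3] w 91.2 0.0
```

```bash
python3 -m inch '[[-0.035,-0.035,0,0,1],[-0.068,-0.071,0,0,1],[-0.068,-0.071,0,0,1],[-0.068,-0.071,0,0,1],[-0.068,-0.071,0,0,1]]'; python3 - <<'E'
from h import *
togo([525,255,400],0.19+np.pi/2)
p=capture("wrist");cv2.imwrite("pics/w1.png",cv2.resize(p["color"][:,:,::-1],(800,600)))
for t in("housing","canister","caddy"):
  for q in tip_of(p,t)[:2]: print(t,q["conf"],q["centre"],atz(p,q["centre"],0 if t=="caddy" else 6))
for q in trace(p,"housing")[:2]:
  a=cv2.minAreaRect(np.argwhere(q["pixels"])[:,::-1].astype(np.float32));c=cv2.boxPoints(a)
  print(q["conf"],a,[atz(p,k,78).round(1) for k in c],atz(p,a[0],78))
E
```

```text
time: 2.33
tool_pos: [523.5, 255.9, 400.5]
tcp_rot: [3.141, -0.001, -2.953]
contact_force: [0.6, -0.3, 0.3]
grip_width: 91.7
finger_force: 0.0
t 2.33 pos [523.5 255.9 400.5] tooly 1.759 j6 -1.44 -> shift m [-0.0013 -0.0011  0.0005] spin -0.002 F [ 0.6 -0.3  0.3] w 91.7 0.0
housing 0.86 [421.4, 163.8] [489.46738067 437.5049931    6.        ]
housing 0.73 [268.2, 189.5] [550.12939327 275.91195264   6.        ]
canister 0.86 [253.0, 143.2] [501.86909497 249.34121614   6.        ]
caddy 0.96 [254.0, 167.1] [528.91459263 255.51715356   0.        ]
0.83 ((439.80242919921875, 171.57803344726562), (82.55345153808594, 75.05711364746094), 14.470293045043945) [array([518.8, 381.8,  78. ]), array([452.3, 379.2,  78. ]), array([456.4, 454.1,  78. ]), array([524.3, 461.1,  78. ])] [486.98435667 418.6973502   78.        ]
```

View pics/w1.png

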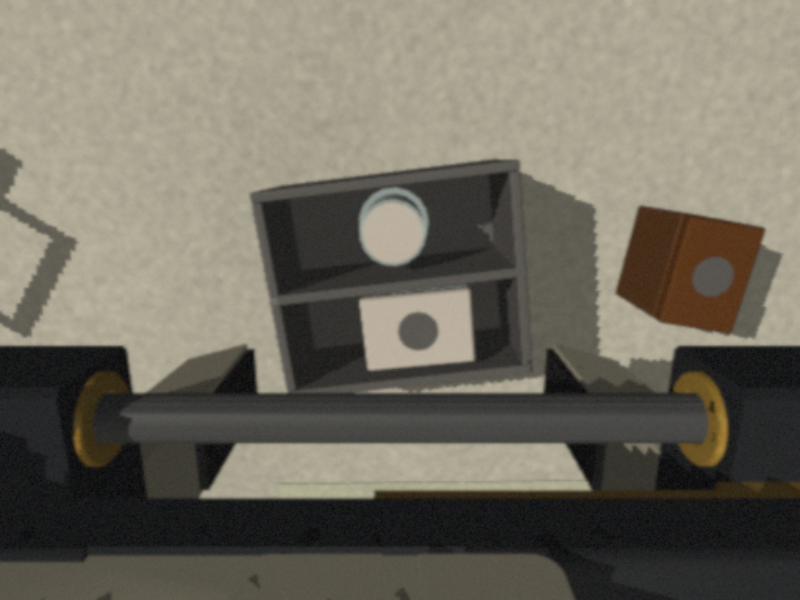

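The wrist view shows the housing's white cap at 800 px corners (360,298), (470,288), (473,361) and (367,370). The caddy rim corners are about (254,193) and (518,162). Next I measure the cap precisely by colour.

```bash
python3 - <<'E'
from h import *
np.set_printoptions(precision=1,suppress=True)
p=capture("wrist");im=p["color"].astype(int)
m=((im.min(2)>130)).astype(np.uint8);r=np.zeros_like(m);r[178:243,225:308]=1
# restrict to caddy interior
n,l,s,_=cv2.connectedComponentsWithStats(m&r);k=l[190,245] if l[190,245] else 1+s[1:,4].argmax()
h=cv2.convexHull(np.argwhere(l==k)[:,::-1].astype(np.int32))
a=cv2.minAreaRect(h);print(s[k],a)
q=cv2.approxPolyDP(h,4,True)[:,0];Q=np.array([atz(p,c,78)[:2] for c in q]);print(q.tolist(),Q,np.linalg.norm(Q-np.roll(Q,-1,0),axis=1))
W=np.array([atz(p,c,78)[:2] for c in h[:,0]],np.float32);b=cv2.minAreaRect(W);print("housing",b)
for c in([254,194],[518,162]): print(atz(p,np.array(c)*.64,81))
e=(atz(p,np.array([254,194])*.64,81)-atz(p,np.array([518,162])*.64,81));print(np.linalg.norm(e),np.arctan2(e[1],e[0]))
E
```

```text
[ 229  186   72   51 2582] ((264.6516418457031, 211.1680145263672), (45.177337646484375, 69.1693115234375), 84.80557250976562)
[[300, 229], [235, 236], [229, 193], [296, 186]] [[563.6 308.6]
 [582.3 249.5]
 [541.6 236.7]
 [523.4 295.7]] [62.  42.7 61.8 42.2]
housing ((552.9805297851562, 272.3744812011719), (44.251060485839844, 64.01538848876953), 16.41536521911621)
[490.9 169.8  81. ]
[446.4 309.1  81. ]
146.15314252941064 -1.2617801530665635
```

```bash
python3 -c "
from h import *
togo([560,-115,420],-1.972)"
```

```text
t 2.63 pos [522.4 257.3 401.3] tooly 1.763 j6 -1.44 -> shift m [ 0.0341 -0.3726 -0.0188] spin 0.593 F [-0.8 -0.4  0.8] w 91.9 0.0
```

```bash
python3 -m inch '[[0.034,-0.372,-0.019,0.593,1],[0.034,-0.372,-0.019,0.593,1],[0.034,-0.372,-0.019,0.593,1],[0.034,-0.372,-0.019,0.593,1],[0.034,-0.372,-0.019,0.593,1],[0.034,-0.372,-0.019,0.593,1],[0.034,-0.372,-0.019,0.593,1],[0.034,-0.372,-0.019,0.593,1]]'; python3 -m inch '[[0,0,0,0,1]]';python3 -c "
from h import *
togo([560,-115,420],-1.972)"
```

```text
time: 3.3
tool_pos: [555.8, -76.1, 418.4]
tcp_rot: [3.141, 0.001, 2.74]
contact_force: [1.7, -0.2, 0.4]
grip_width: 91.8
finger_force: 0.0
time: 3.38
tool_pos: [556.4, -80.8, 418.3]
tcp_rot: [-3.139, 0.003, 2.734]
contact_force: [-0.1, 0.6, -0.1]
grip_width: 91.9
finger_force: 0.0
t 3.38 pos [556.4 -80.8 418.3] tooly 1.163 j6 -1.44 -> shift m [-0.0169 -0.03   -0.0016] spin -0.007 F [-0.1  0.6 -0.1] w 91.9 0.0
```

```bash
python3 -m inch '[[-0.017,-0.03,0,-0.007,1],[-0.017,-0.03,0,-0.007,1],[-0.017,-0.03,0,-0.007,1]]'; python3 - <<'E'
from h import *
p=capture("wrist");cv2.imwrite("pics/w2.png",cv2.resize(p["color"][:,:,::-1],(800,600)))
togo([560,-115,420],-1.972)
for t,z in(("screen_bar",110),("screen_hinge",101),("viewer",0)):
  for q in tip_of(p,t)[:2]: print(t,q["conf"],q["centre"],atz(p,q["centre"],z))
E
```

```text
time: 3.63
tool_pos: [560.0, -109.8, 417.8]
tcp_rot: [3.141, -0.0, 2.744]
contact_force: [0.1, 0.1, 0.2]
grip_width: 91.6
finger_force: 0.0
t 3.68 pos [ 560.  -108.8  417.8] tooly 1.175 j6 -1.5 -> shift m [-0.0024 -0.0057 -0.0022] spin 0.005 F [0.2 0.5 0.2] w 92.0 0.0
screen_bar 0.81 [264.1, 191.1] [ 571.04746746 -105.86423697  110.        ]
screen_hinge 0.9 [84.6, 186.7] [ 507.20386718 -253.15172459  101.        ]
viewer 0.79 [175.9, 167.1] [ 531.45969644 -199.6032129     0.        ]
```

View pics/w2.png

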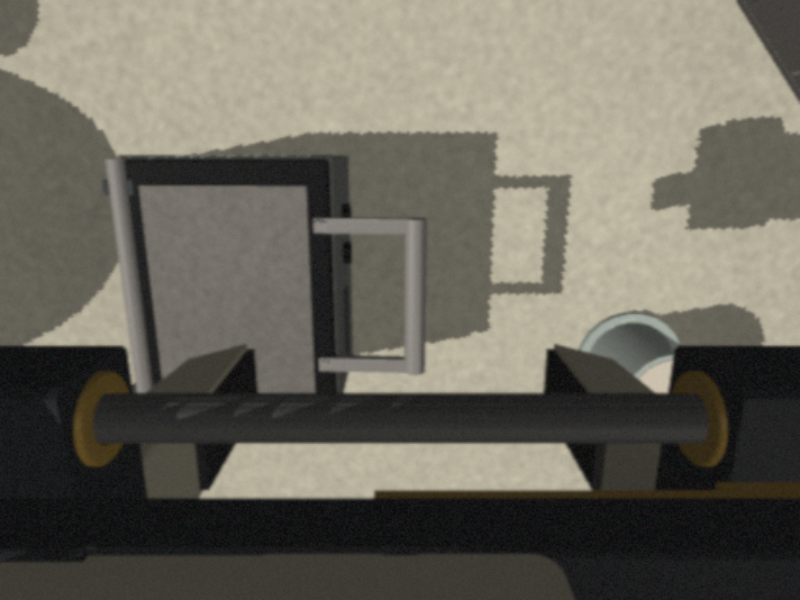

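The wrist view shows the bar at 800 px column 415, rows 219–372. It lies parallel to the image columns, so the yaw is good, and the hinge rod is at about column 130. The gap is only 40 mm, so I go down with about 30 mm opening.

```bash
python3 -c "
from h import *
togo([570,-107,330],-1.969)"
```

```text
t 3.83 pos [ 560.  -107.9  418. ] tooly 1.177 j6 -1.5 -> shift m [-0.0089  0.0046  0.088 ] spin 0.004 F [-0.1 -1.  -0.4] w 92.0 0.0
```

```bash
python3 -m inch '[[-0.009,0.005,0.03,0.004,0.33],[-0.009,0.005,0.06,0.004,0.33],[-0.009,0.005,0.088,0.004,0.33],[-0.009,0.005,0.088,0.004,0.33],[-0.009,0.005,0.088,0.004,0.33],[-0.009,0.005,0.088,0.004,0.33],[-0.009,0.005,0.088,0.004,0.33]]'; python3 - <<'E'
from h import *
p=capture("wrist");cv2.imwrite("pics/w3.png",cv2.resize(p["color"][:,:,::-1],(800,600)))
for q in tip_of(p,"screen_bar")[:2]: print(q["conf"],q["centre"],atz(p,q["centre"],110),atz(p,q["centre"],120))
for t in("scene","top"):
  c=capture(t)
  for q in tip_of(c,"screen_bar")[:2]: print(t,q["conf"],q["centre"],atz(c,q["centre"],114))
togo([570,-107,273],-1.969)
E
```

```text
time: 4.42
tool_pos: [570.9, -107.9, 332.2]
tcp_rot: [3.141, 0.004, 2.742]
contact_force: [0.9, -0.3, 0.5]
grip_width: 49.5
finger_force: 0.0
0.85 [257.1, 208.9] [ 569.77957084 -105.78842608  110.        ] [ 566.74662488 -104.55486932  120.        ]
scene 0.57 [208.7, 197.0] [ 564.82077678 -107.25401034  114.        ]
top 0.47 [183.8, 174.0] [526.64847566 245.25185842 114.        ]
t 4.72 pos [ 570.3 -108.1  330.5] tooly 1.171 j6 -1.49 -> shift m [0.0008 0.0009 0.0575] spin -0.002 F [-1.1 -0.7  0.2] w 31.1 0.0
```

View pics/w3.png

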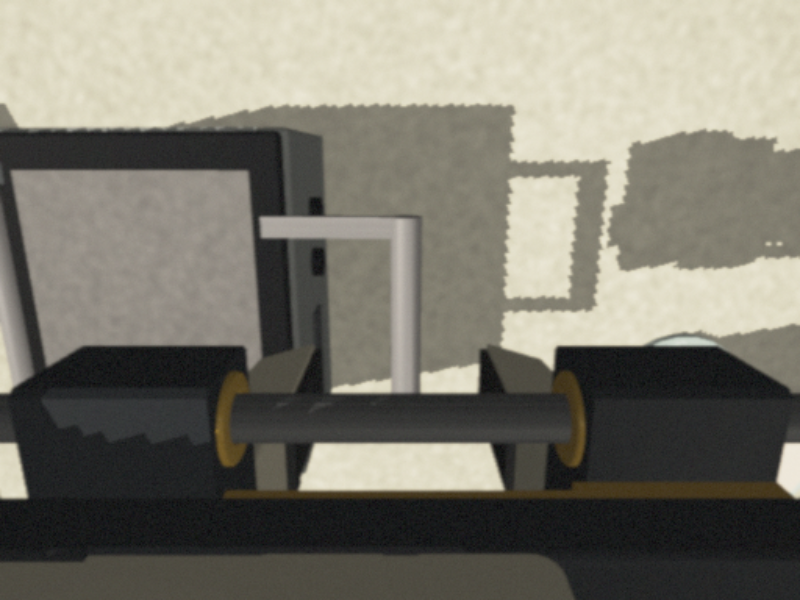

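The bar at 800 px column 405 lies midway between the fingers (columns 300 and 500). Now down and grip.

```bash
python3 -m inch '[[0.001,0.002,0.02,0,0.33],[0.001,0.002,0.04,0,0.33],[0.001,0.002,0.057,0,0.33],[0.001,0.002,0.057,0,0.33],[0.001,0.002,0.057,0,0],[0.001,0.002,0.057,0,0],[0.001,0.002,0.057,0,0],[0.001,0.002,0.057,0,0]]'; python3 -m inch '[[0,0,0,0,0],[0,0,0,0,0]]'; python3 - <<'E'
from h import *
togo([570,-107,273],-1.969)
# arc
for t0 in(.06,.1):
  print(t0,[(round(.161*(np.cos(t0)-np.cos(t)),3),round(.161*(np.sin(t)-np.sin(t0)),3)) for t in np.arange(.2,1.76,.1)])
E
```

```text
time: 5.38
tool_pos: [570.7, -105.6, 274.2]
tcp_rot: [3.14, 0.003, 2.742]
contact_force: [1.8, 2.9, 1.7]
grip_width: 11.0
finger_force: 30.0
time: 5.55
tool_pos: [570.7, -105.6, 274.0]
tcp_rot: [3.141, 0.003, 2.742]
contact_force: [3.1, 3.0, 2.9]
grip_width: 11.1
finger_force: 30.0
t 5.55 pos [ 570.7 -105.6  274. ] tooly 1.171 j6 -1.49 -> shift m [ 0.0001 -0.0015  0.001 ] spin -0.001 F [3.1 3.  2.9] w 11.1 30.0
0.06 [(np.float64(0.003), np.float64(0.022)), (np.float64(0.007), np.float64(0.038)), (np.float64(0.012), np.float64(0.053)), (np.float64(0.019), np.float64(0.068)), (np.float64(0.028), np.float64(0.081)), (np.float64(0.038), np.float64(0.094)), (np.float64(0.049), np.float64(0.106)), (np.float64(0.061), np.float64(0.116)), (np.float64(0.074), np.float64(0.126)), (np.float64(0.088), np.float64(0.134)), (np.float64(0.102), np.float64(0.14)), (np.float64(0.118), np.float64(0.145)), (np.float64(0.133), np.float64(0.149)), (np.float64(0.149), np.float64(0.151)), (np.float64(0.165), np.float64(0.151)), (np.float64(0.181), np.float64(0.15))]
0.1 [(np.float64(0.002), np.float64(0.016)), (np.float64(0.006), np.float64(0.032)), (np.float64(0.012), np.float64(0.047)), (np.float64(0.019), np.float64(0.061)), (np.float64(0.027), np.float64(0.075)), (np.float64(0.037), np.float64(0.088)), (np.float64(0.048), np.float64(0.099)), (np.float64(0.06), np.float64(0.11)), (np.float64(0.073), np.float64(0.119)), (np.float64(0.087), np.float64(0.127)), (np.float64(0.102), np.float64(0.134)), (np.float64(0.117), np.float64(0.139)), (np.float64(0.133), np.float64(0.143)), (np.float64(0.149), np.float64(0.145)), (np.float64(0.165), np.float64(0.145)), (np.float64(0.181), np.float64(0.144))]
```

```bash
python3 -m inch '[[0,-0.001,-0.011,0,0],[0,-0.003,-0.022,0,0],[0,-0.006,-0.033,0,0],[0,-0.01,-0.044,0,0],[0,-0.014,-0.054,0,0],[0,-0.019,-0.064,0,0],[0,-0.025,-0.074,0,0],[0,-0.0315,-0.083,0,0]]'; python3 -c "
from h import *
togo([570,-107,273],-1.969)
t0=.08
f=lambda t:(.161*(np.cos(t0)-np.cos(t)),.161*(np.sin(t)-np.sin(t0)))
for a,b in((.64,1.2),(1.2,1.745)):
  print([tuple(float(round(v-w,4)) for v,w in zip(f(t),f(a))) for t in np.linspace(a,b,9)[1:]])
"
```

```text
time: 6.22
tool_pos: [559.3, -132.0, 357.8]
tcp_rot: [3.133, 0.004, 2.743]
contact_force: [10.7, 19.1, 6.3]
grip_width: 10.8
finger_force: 30.0
t 6.22 pos [ 559.3 -132.   357.8] tooly 1.172 j6 -1.54 -> shift m [0.0002 0.0265 0.085 ] spin -0.001 F [10.7 19.1  6.3] w 10.8 30.0
[(0.007, 0.0088), (0.0147, 0.0171), (0.0229, 0.0248), (0.0316, 0.0319), (0.0408, 0.0385), (0.0504, 0.0443), (0.0604, 0.0495), (0.0708, 0.0539)]
[(0.0104, 0.0036), (0.0209, 0.0065), (0.0317, 0.0087), (0.0425, 0.0102), (0.0535, 0.0109), (0.0644, 0.0108), (0.0754, 0.01), (0.0862, 0.0085)]
```

```bash
python3 -m inch '[[0,-0.007,-0.009,0,0],[0,-0.0145,-0.017,0,0],[0,-0.023,-0.025,0,0],[0,-0.0315,-0.032,0,0],[0,-0.041,-0.0385,0,0],[0,-0.0505,-0.0445,0,0],[0,-0.0605,-0.0495,0,0],[0,-0.071,-0.054,0,0]]'; python3 -m inch '[[0,-0.0105,-0.0035,0,0],[0,-0.021,-0.0065,0,0],[0,-0.0315,-0.0085,0,0],[0,-0.0425,-0.010,0,0],[0,-0.0535,-0.011,0,0],[0,-0.0645,-0.011,0,0],[0,-0.0645,-0.011,0,0]]';python3 - <<'E'
from h import *
P={n:capture(n) for n in("scene","top")}
c={n:tip_of(P[n],"screen_bar")[:1] for n in P}; print(c)
for n in P: print(atz(P[n],c[n][0]["centre"],261)) if c[n] else 0
togo([570,-107,273],-1.969)
E
```

```text
time: 6.88
tool_pos: [531.3, -197.1, 415.6]
tcp_rot: [3.134, 0.009, 2.744]
contact_force: [2.5, 17.0, 28.1]
grip_width: 10.8
finger_force: 30.0
time: 7.47
tool_pos: [504.6, -261.0, 425.3]
tcp_rot: [-3.139, 0.008, 2.741]
contact_force: [-4.4, -1.3, 20.6]
grip_width: 10.8
finger_force: 30.0
{'scene': [{'centre': [150.9, 143.1], 'conf': 0.81}], 'top': []}
[ 493.67396064 -262.94760302  261.        ]
t 7.67 pos [ 504.7 -260.7  425.3] tooly 1.17 j6 -1.78 -> shift m [0.001  0.1676 0.1516] spin -0.002 F [-4.8 -1.8 19.9] w 10.8 30.0
```

```bash
python3 -m inch '[[0,-0.006,0,0,0],[0,-0.012,0,0,0],[0,-0.018,0.001,0,0],[0,-0.02,0.001,0,0],[0,-0.02,0.001,0,0],[0,-0.02,0.001,0,0]]';python3 - <<'E'
from h import *
togo([570.7,-105.6,274],-1.969)
P={n:capture(n) for n in("scene",)}
for n in P:
  for q in tip_of(P[n],"screen_bar")[:1]: print(atz(P[n],q["centre"],261))
E
```

```text
time: 8.17
tool_pos: [497.4, -278.6, 422.7]
tcp_rot: [-3.14, 0.006, 2.741]
contact_force: [1.0, -0.3, 11.6]
grip_width: 11.1
finger_force: 30.0
t 8.17 pos [ 497.4 -278.6  422.7] tooly 1.171 j6 -1.82 -> shift m [0.0007 0.1881 0.1484] spin -0.002 F [ 1.  -0.3 11.6] w 11.1 30.0
[ 503.8806228  -282.31080015  261.        ]
```

```bash
python3 -m inch '[[0,0,0,0,0.5],[0,0,0,0,0.5],[0,0,0,0,0.5],[0,0,0,0,0.5],[0,0,-0.03,0,0.5],[0,0,-0.06,0,0.5],[0,0,-0.06,0,0.5]]';python3 - <<'E'
from h import *
P={n:capture(n) for n in("scene","top","wrist")}
togo([560,-130,480],-1.969)
def M(n):
    for q in trace(P[n],"viewer"):
        w=atz(P[n],q["rect"][:2],60)
        if np.hypot(w[0]-525,w[1]+200)<90: return q["pixels"]
m={n:M(n) for n in("scene","top")}
m={n:v for n,v in m.items() if v is not None}
def vp(v):
    c,s=np.cos(v[3]),np.sin(v[3]);T=lambda X:X@Rz(v[2]).T+[v[0],v[1],0]
    def scr(r0,r1,w):
        return T(np.array([[55-r*c+t*s,y,101+r*s+t*c] for r in(r0,r1) for y in(w[0],w[1]) for t in(-3,3)]))
    return [T(box([-60,60],[-77,77],[0,95])),scr(0,115,(-75,75)),scr(155,167,(-42,42)),scr(115,160,(36,42)),scr(115,160,(-42,-36))]
f=lambda v:-sum(iou(P[n],m[n],vp(v)) for n in m)
x0=np.array([529.7,-202,-1.97,1.745])
b=minimize(f,x0,method="Nelder-Mead",options=dict(initial_simplex=[x0]+[x0+d for d in np.diag([10,10,.1,.15])]));print(b.x,b.fun,list(m),f(x0))
save(P["scene"],"s2.png");cv2.imwrite("pics/s2c.png",cv2.resize(P["scene"]["color"][100:260,90:300,::-1],(788,600)))
E
```

```text
time: 8.85
tool_pos: [497.6, -278.3, 485.3]
tcp_rot: [-3.139, 0.008, 2.742]
contact_force: [-0.3, 0.5, -0.3]
grip_width: 45.4
finger_force: 0.0
t 9.0 pos [ 497.3 -278.1  479.3] tooly 1.171 j6 -1.82 -> shift m [-0.0002  0.1608 -0.0007] spin -0.002 F [-0.3  0.7  0.4] w 46.1 0.0
[ 528.33768235 -204.44994718   -1.97600701    1.74010659] -1.509453497853575 ['scene', 'top'] -1.4836236170445831
```

View pics/s2c.png

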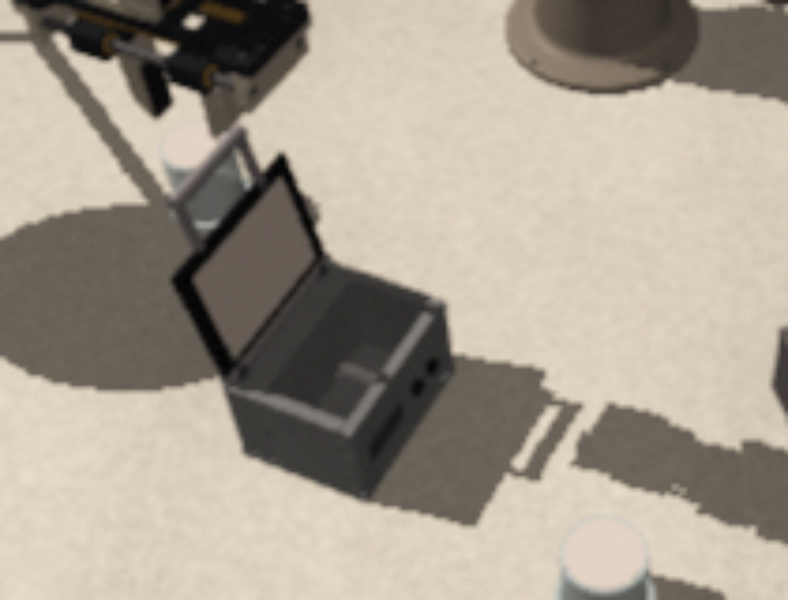

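The screen stands just past upright, and the open well shows with a rib at about (355,375) in the crop. Before leaving I take one wrist look at the well.

```bash
python3 -c "
from h import *
togo([585,-213,470],-1.969)"
```

```text
t 9.1 pos [ 497.3 -278.1  478.4] tooly 1.171 j6 -1.82 -> shift m [-0.0555  0.0941  0.0083] spin -0.002 F [-0.4  0.8 -0.5] w 46.4 0.0
```

```bash
python3 -m inch '[[-0.02,0.035,0,0,0.9],[-0.04,0.07,0,0,0.9],[-0.055,0.094,0.005,0,0.9],[-0.055,0.094,0.008,0,0.9],[-0.055,0.094,0.008,0,0.9],[-0.055,0.094,0.008,0,0.9]]'; python3 - <<'E'
from h import *
p=capture("wrist");im=cv2.resize(p["color"][:,:,::-1],(800,600))
np.save("w4.npy",p["color"]);np.savez("w4.npz",intrinsics=p["intrinsics"],pose=p["pose"])
v=[529.5,-203,-1.972]
for X in [box([-48,26],[-65,65],[95]),box([-60,60],[-77,77],[95]),box([-48,26],[-27,27],[18])]:
  for k in X: 
    q=proj(p,Rz(v[2])@k+[v[0],v[1],0])*800/512; cv2.circle(im,tuple(int(a) for a in q),3,(0,0,255),-1)
cv2.imwrite("pics/w4.png",im)
for q in tip_of(p,"well_floor")[:2]: print(q["conf"],atz(p,q["centre"],8))
togo([585,-213,470],-1.969)
E
```

```text
time: 9.6
tool_pos: [584.5, -213.1, 470.5]
tcp_rot: [-3.141, -0.003, 2.742]
contact_force: [0.2, -0.9, -0.2]
grip_width: 80.0
finger_force: 0.0
0.97 [ 536.99808261 -191.02871233    8.        ]
t 9.7 pos [ 584.  -213.7  471.7] tooly 1.17 j6 -1.64 -> shift m [-0.0007  0.001   0.0017] spin -0.003 F [-0.4 -0.4  0.1] w 81.9 0.0
```

View pics/w4.png

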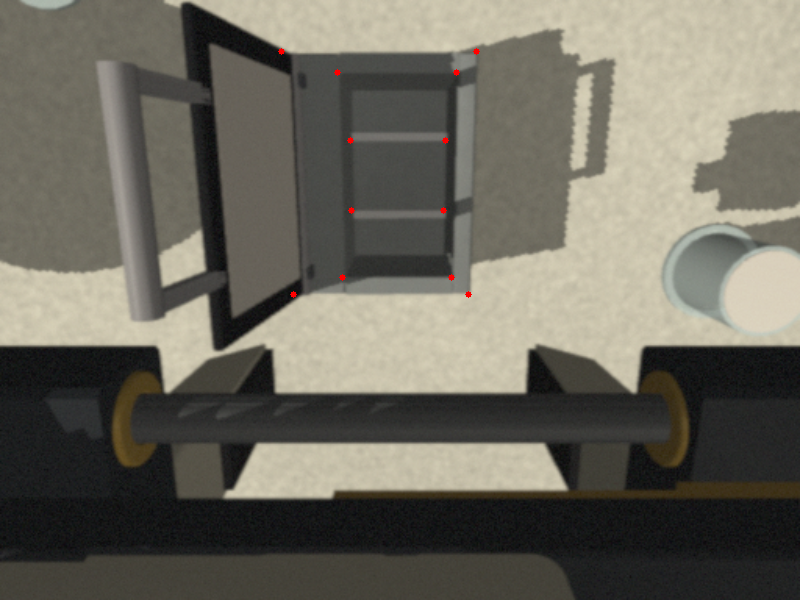

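The picture shows the well rim at columns 343–455, rows 72–277, and ribs at rows 133 and 213. My projected model is within a few pixels but slightly rotated, so I refine it by edge alignment.

```bash
cat > fit.py <<'E'
from h import *
z=np.load("w4.npz");p=dict(intrinsics=z["intrinsics"],pose=z["pose"])
g=cv2.cvtColor(np.load("w4.npy"),cv2.COLOR_RGB2GRAY).astype(np.float32)
G=[cv2.GaussianBlur(cv2.magnitude(cv2.Sobel(g,5,1,0),cv2.Sobel(g,5,0,1)),(0,0),s) for s in(3,1.2,.8)]
L=[((-48,-65,95),(-48,65,95)),((-48,65,95),(26,65,95)),((26,65,95),(26,-65,95)),((26,-65,95),(-48,-65,95)),
   ((-60,-77,95),(-60,77,95)),((-60,77,95),(20,77,95)),((-60,-77,95),(20,-77,95)),
   ((-45,-27,18),(24,-27,18)),((-45,27,18),(24,27,18)),((-45,-33,18),(24,-33,18)),((-45,33,18),(24,33,18))]
S=np.vstack([np.linspace(a,b,40) for a,b in L])
def sc(v,k):
    q=np.array([proj(p,x) for x in S@Rz(v[2]).T+[v[0],v[1],0]],np.float32)
    return -cv2.remap(G[k],q[:,0],q[:,1],1).mean()
v=np.array([529.5,-203,-1.972])
for k in(0,1,2):
    R=[minimize(sc,v+d,args=(k,),method="Nelder-Mead",options=dict(initial_simplex=[v+d]+[v+d+e for e in np.diag([4,4,.03])])) for d in([0,0,0],[3,-3,.02],[-3,3,-.02],[3,3,0])]
    b=min(R,key=lambda r:r.fun);v=b.x;print(v,b.fun)
print("well",Rz(v[2])@[-11,0,0]+[v[0],v[1],0])
im=cv2.resize(np.load("w4.npy")[0:200,170:320,::-1],None,fx=3,fy=3,interpolation=cv2.INTER_CUBIC)
o=im.copy()
for a,b in L:
    A,B=[(proj(p,Rz(v[2])@np.array(t)+[v[0],v[1],0])-[170,0]+.5)*3 for t in(a,b)]
    cv2.line(o,tuple(int(i) for i in A),tuple(int(i) for i in B),(0,0,255),1)
cv2.imwrite("pics/w4f.png",np.hstack([o,im])[:600,:800])
E
python3 fit.py
```

```text
[ 529.5838962  -202.73441574   -1.96213256] -60.633174896240234
[ 529.55086043 -202.68034411   -1.96479472] -98.18661499023438
[ 529.54867243 -202.68065993   -1.96477477] -114.10531616210938
well [ 533.77118842 -192.52337886    0.        ]
```

View pics/w4f.png

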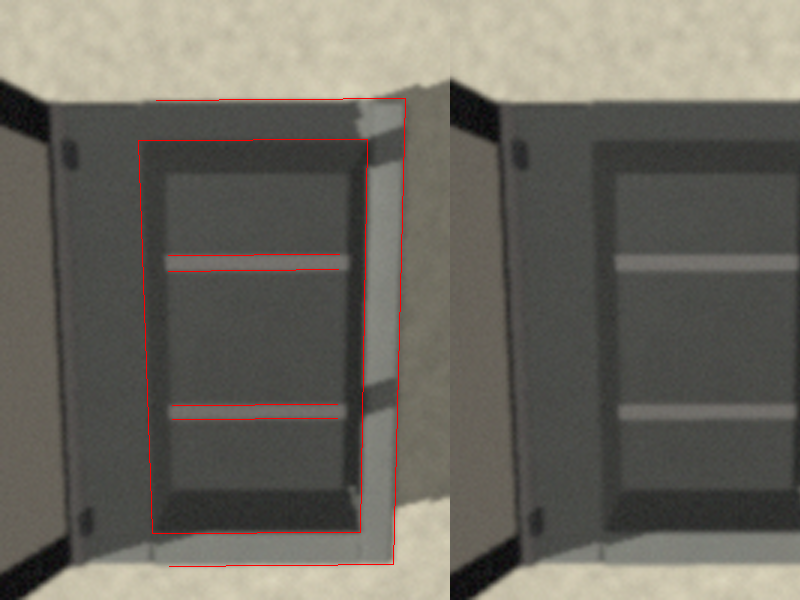

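The model fits closely, with the well centre at (533.8, -192.5) and yaw -1.965. That agrees with the hinge position worked out from the gripped bar. Now to the caddy.

```bash
python3 -c "
from h import *
togo([553,272.4,390],.303+np.pi/2)"
```

```text
t 9.7 pos [ 584.  -213.7  471.7] tooly 1.17 j6 -1.64 -> shift m [0.2182 0.4355 0.0818] spin -0.704 F [-0.4 -0.4  0.1] w 81.9 0.0
```

```bash
python3 -m inch '[[0.218,0.4355,0,-0.704,0.85],[0.218,0.4355,0,-0.704,0.85],[0.218,0.4355,0,-0.704,0.85],[0.218,0.4355,0,-0.704,0.85],[0.218,0.4355,0,-0.704,0.85],[0.218,0.4355,0,-0.704,0.85],[0.218,0.4355,0,-0.704,0.85],[0.218,0.4355,0,-0.704,0.85]]'; python3 -c "
from h import *
togo([553,272.4,390],.303+np.pi/2)"
```

```text
time: 10.37
tool_pos: [562.4, 120.4, 472.6]
tcp_rot: [-3.141, 0.001, -2.839]
contact_force: [-0.0, -0.7, 0.4]
grip_width: 77.8
finger_force: 0.0
t 10.37 pos [562.4 120.4 472.6] tooly 1.873 j6 -1.8 -> shift m [-0.0363  0.1479  0.0826] spin -0.0 F [-0.  -0.7  0.4] w 77.8 0.0
```

```bash
python3 -m inch '[[-0.02,0.035,0.02,0,0.85],[-0.04,0.075,0.04,0,0.85],[-0.06,0.11,0.06,0,0.85],[-0.081,0.148,0.08,0,0.85],[-0.081,0.148,0.1,0,0.85],[-0.081,0.148,0.1,0,0.85],[-0.081,0.148,0.1,0,0.85]]'; python3 - <<'E'
from h import *
p=capture("wrist");im=p["color"];np.save("w5.npy",im);np.savez("w5.npz",intrinsics=p["intrinsics"],pose=p["pose"])
g=cv2.cvtColor(im,cv2.COLOR_RGB2GRAY).astype(np.float32)
def fit(L,v,zs=(3,1.2,.8)):
    S=np.vstack([np.linspace(a,b,40) for a,b in L]);v=np.array(v,float)
    for s in zs:
        G=cv2.GaussianBlur(cv2.magnitude(cv2.Sobel(g,5,1,0),cv2.Sobel(g,5,0,1)),(0,0),s)
        def sc(v):
            q=np.array([proj(p,x) for x in S@Rz(v[2]).T+[v[0],v[1],0]],np.float32)
            return -cv2.remap(G,q[:,0],q[:,1],1).mean()
        b=min((minimize(sc,v+d,method="Nelder-Mead",options=dict(initial_simplex=[v+d]+[v+d+e for e in np.diag([4,4,.03])])) for d in([0,0,0],[3,-3,.02],[-3,3,-.02],[3,3,0])),key=lambda r:r.fun);v=b.x
    return v.round(3),b.fun
def loop(x,y,z):
    c=[(x[0],y[0],z),(x[1],y[0],z),(x[1],y[1],z),(x[0],y[1],z)];return list(zip(c,c[1:]+c[:1]))
h,f=fit(loop([-23,23],[-33,33],78),[553,272.4,.303]);print("housing",h,f)
c,f2=fit(loop([-63,63],[-75,75],81)+loop([3,57],[-69,69],81)+loop([-57,-3],[-69,69],81),[527,260,.305]);print("caddy",c,f2)
print("housing in caddy",Rz(c[2]).T@[h[0]-c[0],h[1]-c[1],0])
o=im[:,:,::-1].copy()
for L,v in((loop([-23,23],[-33,33],78),h),(loop([-63,63],[-75,75],81),c)):
  for a,b in L: cv2.line(o,*[tuple(int(round(i)) for i in proj(p,Rz(v[2])@np.array(t)+[v[0],v[1],0])) for t in(a,b)],(0,0,255),1)
cv2.imwrite("pics/w5.png",cv2.resize(o,(800,600)))
togo([h[0],h[1],217],h[2]+np.pi/2)
E
```

```text
time: 10.95
tool_pos: [596.0, 285.0, 370.2]
tcp_rot: [-3.141, -0.004, -2.837]
contact_force: [0.4, -0.8, 0.3]
grip_width: 78.3
finger_force: 0.0
housing [5.53292e+02 2.72802e+02 2.81000e-01] -259.45855712890625
caddy [5.28403e+02 2.55703e+02 3.07000e-01] -98.72537231445312
housing in caddy [28.89262371  8.77806455  0.        ]
t 11.0 pos [596.4 284.2 372.2] tooly 1.874 j6 -1.55 -> shift m [0.0445 0.0021 0.1552] spin 0.023 F [-0.1 -0.2  0.5] w 78.0 0.0
```

View pics/w5.png

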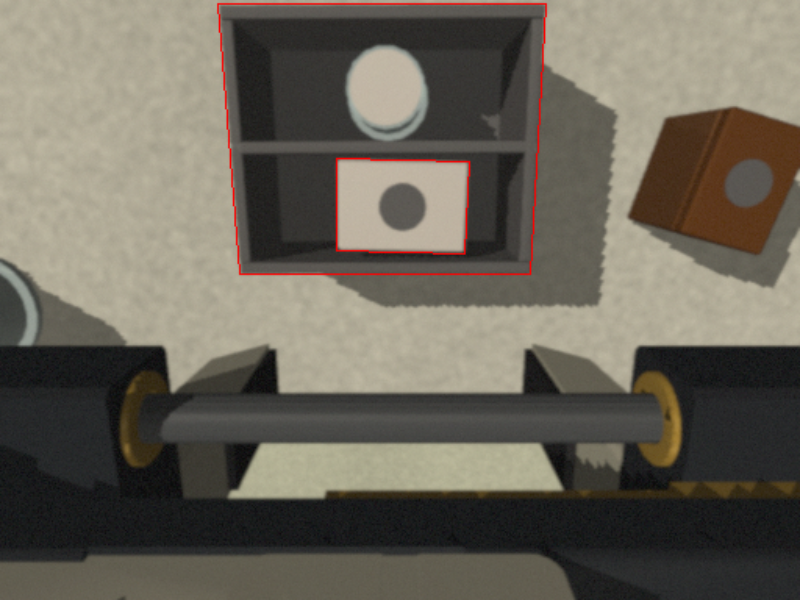

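Both fits lie on the edges. The housing sits 9 mm off centre in the slot, so I go down at about 73 mm opening.

```bash
python3 -m inch '[[0.03,0.002,0,0.023,0.795],[0.0445,0.002,0.02,0.023,0.795],[0.0445,0.002,0.05,0.023,0.795],[0.0445,0.002,0.08,0.023,0.795],[0.0445,0.002,0.08,0.023,0.795],[0.0445,0.002,0.08,0.023,0.795]]'; python3 -c "
from h import *
togo([553.3,272.8,217],.281+np.pi/2)"
```

```text
time: 11.5
tool_pos: [553.6, 272.3, 293.0]
tcp_rot: [-3.141, -0.0, -2.862]
contact_force: [0.6, 0.1, -0.4]
grip_width: 73.0
finger_force: 0.0
t 11.5 pos [553.6 272.3 293. ] tooly 1.85 j6 -1.52 -> shift m [0.0001 0.0006 0.076 ] spin -0.002 F [ 0.6  0.1 -0.4] w 73.0 0.0
```

```bash
python3 -m inch '[[0,0.0005,0.02,0,0.795],[0,0.0005,0.04,0,0.795],[0,0.0005,0.06,0,0.795],[0,0.0005,0.076,0,0.795],[0,0.0005,0.076,0,0.795],[0,0.0005,0.076,0,0.6],[0,0.0005,0.076,0,0.3],[0,0.0005,0.076,0,0.3]]'; python3 -m inch '[[0,0,0,0,0.3],[0,0,0,0,0.3],[0,0,0,0,0.3]]'
```

```text
time: 12.17
tool_pos: [554.0, 274.2, 218.6]
tcp_rot: [3.142, 0.005, -2.861]
contact_force: [0.2, -1.4, 5.0]
grip_width: 65.8
finger_force: 30.0
time: 12.42
tool_pos: [554.0, 274.2, 218.6]
tcp_rot: [-3.141, 0.005, -2.861]
contact_force: [0.6, -1.6, 6.5]
grip_width: 66.0
finger_force: 30.0
```

```bash
python3 -m inch '[[0,0,-0.01,0,0.3],[0,0,-0.03,0,0.3],[0,0,-0.055,0,0.3],[0,0,-0.08,0,0.3],[0,0,-0.105,0,0.3],[0,0,-0.125,0,0.3],[0,0,-0.125,0,0.3]]'; python3 -c "
from h import *
togo([540,40,340],1.177)"
```

```text
time: 13.0
tool_pos: [553.5, 274.6, 346.7]
tcp_rot: [3.141, 0.009, -2.86]
contact_force: [1.2, 0.9, -1.5]
grip_width: 66.0
finger_force: 30.0
t 13.0 pos [553.5 274.6 346.7] tooly 1.852 j6 -1.52 -> shift m [ 0.0782 -0.2217  0.0058] spin 0.675 F [ 1.2  0.9 -1.5] w 66.0 30.0
```

```bash
python3 -m inch '[[0.008,-0.022,0,0.08,0.3],[0.018,-0.05,0,0.17,0.3],[0.028,-0.08,0,0.26,0.3],[0.039,-0.111,0,0.35,0.3],[0.05,-0.142,0,0.44,0.3],[0.06,-0.17,0,0.53,0.3],[0.07,-0.2,0,0.61,0.3],[0.078,-0.222,0,0.675,0.3]]'; python3 -m inch '[[0,0,0,0,0.3],[0,0,0.02,0,0.3],[0,0,0.05,0,0.3],[0,0,0.08,0,0.3],[0,0,0.1,0,0.3],[0,0,0.12,0,0.3],[0,0,0.12,0,0.3],[0,0,0.12,0,0.3]]'; python3 -c "
from h import *
togo([540,40,212.5],1.177)"
```

```text
time: 13.67
tool_pos: [539.0, 37.2, 340.2]
tcp_rot: [-3.141, -0.001, 2.743]
contact_force: [0.1, -0.3, -2.0]
grip_width: 66.0
finger_force: 30.0
time: 14.33
tool_pos: [539.2, 39.8, 220.0]
tcp_rot: [-3.141, -0.003, 2.749]
contact_force: [1.0, -0.5, -0.6]
grip_width: 66.3
finger_force: 30.0
t 14.33 pos [539.2  39.8 220. ] tooly 1.178 j6 -1.25 -> shift m [-0.0006  0.0005  0.0075] spin 0.001 F [ 1.  -0.5 -0.6] w 66.3 30.0
```

```bash
python3 -m inch '[[0,0,0.003,0,0.3],[0,0,0.006,0,0.3],[0,0,0.008,0,0.3],[0,0,0.008,0,0.3],[0,0,0.008,0,0.3]]'
```

```text
time: 14.75
tool_pos: [539.7, 39.4, 213.3]
tcp_rot: [3.141, 0.001, 2.748]
contact_force: [-0.1, -0.3, -1.6]
grip_width: 65.9
finger_force: 30.0
```

```bash
python3 -m inch '[[0,0,0.0015,0,0.3],[0,0,0.003,0,0.3],[0,0,0.003,0,0.3]]'
```

```text
time: 15.0
tool_pos: [539.7, 39.3, 212.5]
tcp_rot: [3.141, 0.002, 2.748]
contact_force: [-6.6, -0.2, 19.2]
grip_width: 65.8
finger_force: 30.0
```

It is touching the bench. I release it, rise, and turn 90°.

```bash
python3 -m inch '[[0,0,-0.0025,0,0.3],[0,0,-0.0025,0,1],[0,0,-0.0025,0,1],[0,0,-0.0025,0,1],[0,0,-0.0025,0,1],[0,0,-0.0025,0,1],[0,0,-0.0025,0,1]]'; python3 -m inch '[[0,0,-0.02,0,1],[0,0,-0.05,0,1],[0,0,-0.08,0,1],[0,0,-0.1,0,1],[0,0,-0.1,0.12,1],[0,0,-0.1,0.24,1],[0,0,-0.1,0.36,1],[0,0,-0.1,0.48,1]]'; python3 -m inch '[[-0.02,-0.03,-0.02,0.12,1],[-0.03,-0.05,-0.02,0.24,1],[-0.03,-0.05,-0.02,0.36,1],[-0.03,-0.05,-0.02,0.48,1],[-0.03,-0.05,-0.02,0.6,1],[-0.03,-0.05,-0.02,0.72,1],[-0.03,-0.05,-0.02,0.84,1],[-0.03,-0.05,-0.02,0.96,1]]'; python3 -c "
from h import *
togo([540,40,340],-.394)"
```

```text
time: 15.58
tool_pos: [539.6, 39.3, 212.1]
tcp_rot: [-3.142, -0.0, 2.748]
contact_force: [0.6, 0.1, 0.1]
grip_width: 91.6
finger_force: 0.0
time: 16.25
tool_pos: [539.6, 39.3, 312.4]
tcp_rot: [3.141, 0.0, 2.262]
contact_force: [-0.1, -0.6, -0.9]
grip_width: 91.5
finger_force: 0.0
time: 16.92
tool_pos: [520.5, -15.8, 332.2]
tcp_rot: [-3.141, -0.0, 1.302]
contact_force: [-0.2, -0.5, -0.3]
grip_width: 92.0
finger_force: 0.0
t 16.92 pos [520.5 -15.8 332.2] tooly -0.269 j6 0.09 -> shift m [ 0.059   0.0039 -0.0078] spin 0.125 F [-0.2 -0.5 -0.3] w 92.0 0.0
```

```bash
python3 -m inch '[[0,0,0,0.06,1],[0,0,0,0.125,1],[0,0,0,0.125,1],[0,0,0,0.125,1]]'; cat >> h.py <<'E'
def loop(x,y,z):
    c=[(x[0],y[0],z),(x[1],y[0],z),(x[1],y[1],z),(x[0],y[1],z)];return list(zip(c,c[1:]+c[:1]))
def fit(p,L,v,zs=(3,1.2,.8)):
    g=cv2.cvtColor(p["color"],cv2.COLOR_RGB2GRAY).astype(np.float32)
    S=np.vstack([np.linspace(a,b,40) for a,b in L]);v=np.array(v,float)
    for s in zs:
        G=cv2.GaussianBlur(cv2.magnitude(cv2.Sobel(g,5,1,0),cv2.Sobel(g,5,0,1)),(0,0),s)
        def sc(v):
            q=np.array([proj(p,x) for x in S@Rz(v[2]).T+[v[0],v[1],0]],np.float32)
            return -cv2.remap(G,q[:,0],q[:,1],1).mean()
        b=min((minimize(sc,v+d,method="Nelder-Mead",options=dict(initial_simplex=[v+d]+[v+d+e for e in np.diag([4,4,.03])])) for d in([0,0,0],[3,-3,.02],[-3,3,-.02],[3,3,0])),key=lambda r:r.fun);v=b.x
    return v.round(3),b.fun
E
python3 - <<'E'
from h import *
p=capture("wrist")
h,f=fit(p,loop([-23,23],[-33,33],72),[539.6,39.3,1.177-np.pi/2]);print(h,f, h[2]+np.pi/2)
togo([h[0],h[1],217],h[2])
E
```

```text
time: 17.25
tool_pos: [520.5, -15.8, 332.2]
tcp_rot: [-3.141, -0.0, 1.185]
contact_force: [0.3, -0.7, 0.4]
grip_width: 91.7
finger_force: 0.0
[ 5.39305e+02  3.94860e+01 -3.87000e-01] -88.57420349121094 1.1837963267948965
t 17.3 pos [520.5 -15.8 332.3] tooly -0.386 j6 0.21 -> shift m [ 0.0582 -0.0034  0.1153] spin 0.001 F [ 0.1 -0.4  0.3] w 91.9 0.0
```

```bash
python3 -m inch '[[0.03,-0.003,0,0,1],[0.058,-0.0035,0,0,1],[0.058,-0.0035,0.03,0,1],[0.058,-0.0035,0.06,0,1],[0.058,-0.0035,0.09,0,1],[0.058,-0.0035,0.12,0,1],[0.058,-0.0035,0.121,0,1],[0.058,-0.0035,0.121,0,1]]'; python3 -m inch '[[0,0,0,0,0.7],[0,0,0,0,0.2],[0,0,0,0,0.2],[0,0,0,0,0.2],[0,0,0,0,0.2],[0,0,0,0,0.2],[0,0,0,0,0.2],[0,0,0,0,0.2]]';  python3 -c "
from h import *
togo([539.3,39.5,340],-.394)"
```

```text
time: 17.97
tool_pos: [538.9, 39.3, 210.4]
tcp_rot: [-3.138, 0.001, 1.184]
contact_force: [0.5, 0.2, 0.6]
grip_width: 91.7
finger_force: 0.0
time: 18.63
tool_pos: [539.2, 39.3, 211.5]
tcp_rot: [-3.141, -0.0, 1.183]
contact_force: [-1.0, 0.8, 1.9]
grip_width: 45.8
finger_force: 30.0
t 18.63 pos [539.2  39.3 211.5] tooly -0.388 j6 0.32 -> shift m [ 0.0002  0.     -0.1285] spin 0.006 F [-1.   0.8  1.9] w 45.8 30.0
```

```bash
python3 -m inch '[[0,0,-0.01,0,0.2],[0,0,-0.03,0,0.2],[0,0,-0.06,0,0.2],[0,0,-0.09,0,0.2],[0,0,-0.12,0,0.2],[0,0,-0.14,0,0.2],[0,0,-0.14,0.006,0.2],[0,0,-0.14,0.006,0.2]]';  python3 -c "
from h import *
togo([533.8,-192.5,350],-.394)"
```

```text
time: 19.3
tool_pos: [539.2, 39.3, 352.3]
tcp_rot: [3.139, -0.001, 1.177]
contact_force: [-0.9, 0.1, -2.7]
grip_width: 46.0
finger_force: 30.0
t 19.3 pos [539.2  39.3 352.3] tooly -0.394 j6 0.33 -> shift m [-0.2161  0.0841  0.0023] spin -0.0 F [-0.9  0.1 -2.7] w 46.0 30.0
```

```bash
python3 -m inch '[[-0.015,0.006,0,0,0.2],[-0.045,0.0175,0,0,0.2],[-0.075,0.029,0,0,0.2],[-0.105,0.041,0,0,0.2],[-0.135,0.0525,0,0,0.2],[-0.165,0.064,0,0,0.2],[-0.195,0.076,0,0,0.2],[-0.216,0.084,0,0,0.2]]'; python3 -m inch '[[0,0,0,0,0.2],[0,0,0,0,0.2],[0,0,0,0,0.2]]'; python3 - <<'E'
from h import *
p=capture("wrist");S=[("wrist",p)]
togo([533.8,-192.5,340],-.394)
o=get_obs();x,y=o["tool_pos"][:2];zt=o["tool_pos"][2]-211.3+72
h,f=fit(p,loop([-23,23],[-33,33],zt),[x,y,-.394]);print("cap in hand",h,f)
z=loop([-48,26],[-65,65],95)+[((-60,-77,95),(-60,77,95))]
v,f=fit(p,z,[529.5,-202.7,-1.965],(1.2,.8));print("viewer",v,f,Rz(v[2])@[-11,0,0]+[v[0],v[1],0])
cv2.imwrite("pics/w6.png",cv2.resize(p["color"][:,:,::-1],(800,600)))
E
```

```text
time: 19.97
tool_pos: [533.2, -195.0, 349.1]
tcp_rot: [-3.138, 0.0, 1.175]
contact_force: [0.4, 0.5, -1.6]
grip_width: 45.8
finger_force: 30.0
time: 20.22
tool_pos: [533.6, -192.0, 349.7]
tcp_rot: [-3.138, -0.001, 1.177]
contact_force: [0.3, -0.3, -2.3]
grip_width: 46.1
finger_force: 30.0
t 20.27 pos [ 533.7 -191.6  350.2] tooly -0.393 j6 -0.09 -> shift m [-0.0009  0.0004  0.0102] spin 0.001 F [-0.1  0.7 -2.4] w 45.8 30.0
cap in hand [ 5.34423e+02 -1.91150e+02 -3.93000e-01] -81.33782196044922
viewer [ 528.837 -204.415   -1.954] -83.93851470947266 [ 532.94983069 -194.2128128     0.        ]
```

View pics/w6.png

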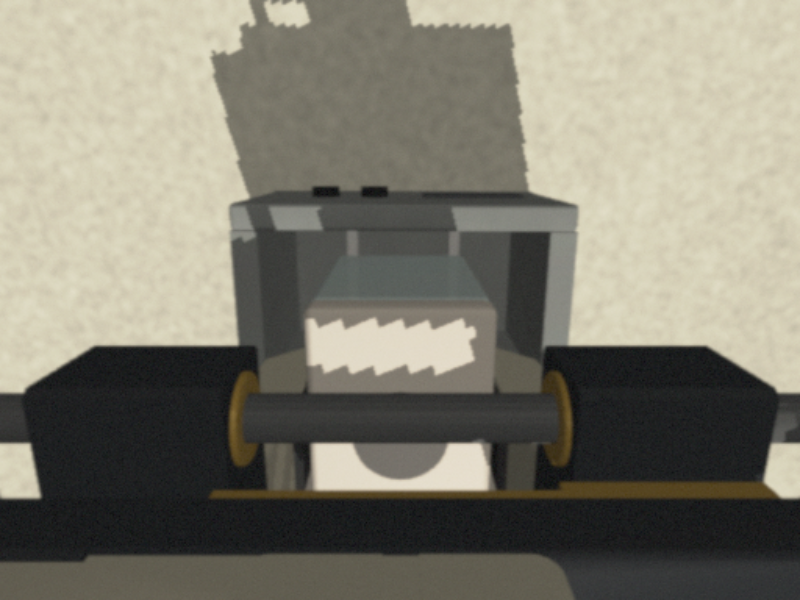

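The picture shows the housing's front cap edge at row 302, columns 307–495, above the well. The well's front inner edge is at row 231. I refit with only the visible edges.

```bash
python3 - <<'E'
from h import *
p=capture("wrist");o=get_obs();x,y=o["tool_pos"][:2];zt=o["tool_pos"][2]-211.3+72
# frame: box yaw; housing 66 side along box x -> use box axes for both
yaw=-1.965
C=[((-33,-23,zt),(-33,23,zt)),((-33,-23,zt),(-8,-23,zt)),((-33,23,zt),(-8,23,zt))]
h,f=fit(p,C,[x,y,yaw],(2,1.2,.8));print("cap",h,f)
V=[((-37,-62,95),(-37,62,95)),((-37,-65,95),(-15,-65,95)),((-37,65,95),(-15,65,95)),((-49,-77,95),(-49,77,95)),((-49,-77,95),(-15,-77,95)),((-49,77,95),(-15,77,95))]
v,f=fit(p,V,[533.8,-192.5,yaw],(2,1.2,.8));print("well",v,f)
print("well-cap in box axes",Rz(v[2]).T@[v[0]-h[0],v[1]-h[1],0])
togo([533.8,-192.5,340],-.394)
E
```

```text
cap [ 533.705 -193.12    -1.963] -96.61872100830078
well [ 533.795 -191.949   -1.97 ] -126.44428253173828
well-cap in box axes [-1.11390684 -0.37222647  0.        ]
t 20.32 pos [ 533.9 -191.4  350.5] tooly -0.393 j6 -0.09 -> shift m [-0.0011  0.0004  0.0105] spin 0.001 F [-0.1  0.5 -1.4] w 45.7 30.0
```

```bash
python3 -m inch '[[0,0,0.015,0,0.2],[0,0,0.03,0,0.2],[0,0,0.04,0,0.2],[0,0,0.05,0,0.2],[0,0,0.055,0,0.2],[0,0,0.06,0,0.2],[0,0,0.06,0,0.2]]'; python3 -c "
from h import *
togo([533.8,-191.8,219.3],-.394)"
```

```text
time: 20.9
tool_pos: [533.9, -192.2, 290.5]
tcp_rot: [-3.14, -0.0, 1.177]
contact_force: [-0.0, -0.2, -1.3]
grip_width: 45.7
finger_force: 30.0
t 20.9 pos [ 533.9 -192.2  290.5] tooly -0.394 j6 -0.09 -> shift m [ 0.0003 -0.0001  0.0712] spin 0.0 F [-0.  -0.2 -1.3] w 45.7 30.0
```

It is 16 mm inside the rim with no contact force. I continue down.

```bash
python3 -m inch '[[0,0,0.008,0,0.2],[0,0,0.017,0,0.2],[0,0,0.026,0,0.2],[0,0,0.035,0,0.2],[0,0,0.044,0,0.2],[0,0,0.053,0,0.2],[0,0,0.06,0,0.2],[0,0,0.063,0,0.2]]'; python3 -m inch '[[0,0,0.002,0,0.2],[0,0,0.004,0,0.2],[0,0,0.006,0,0.2],[0,0,0.006,0,0.2]]'
```

```text
time: 21.57
tool_pos: [533.6, -192.3, 226.8]
tcp_rot: [-3.14, -0.0, 1.177]
contact_force: [-0.1, -0.5, -1.5]
grip_width: 45.8
finger_force: 30.0
time: 21.9
tool_pos: [533.9, -192.4, 222.3]
tcp_rot: [3.141, -0.0, 1.177]
contact_force: [-0.4, 0.4, -2.1]
grip_width: 45.9
finger_force: 30.0
```

```bash
python3 -m inch '[[0,0,0.001,0,0.2],[0,0,0.002,0,0.2],[0,0,0.0025,0,0.2],[0,0,0.0025,0,0.2]]'
```

```text
time: 22.23
tool_pos: [533.9, -192.4, 219.8]
tcp_rot: [3.142, -0.0, 1.177]
contact_force: [0.5, 0.4, -1.6]
grip_width: 45.8
finger_force: 30.0
```

```bash
python3 -m inch '[[0,0,0.0005,0,0.2],[0,0,0.001,0,0.2],[0,0,0.001,0,0.2]]'
```

```text
time: 22.48
tool_pos: [533.9, -192.4, 219.5]
tcp_rot: [3.141, 0.0, 1.177]
contact_force: [-2.1, 0.8, 3.9]
grip_width: 45.8
finger_force: 30.0
```

Floor contact is at the expected height. I open partway, since the fingers would reach the walls if fully open, and rise straight up.

```bash
python3 -m inch '[[0,0,0,0,0.74],[0,0,0,0,0.74],[0,0,0,0,0.74],[0,0,0,0,0.74],[0,0,0,0,0.74],[0,0,0,0,0.74]]'; python3 -m inch '[[0,0,-0.01,0,0.74],[0,0,-0.03,0,0.74],[0,0,-0.055,0,0.74],[0,0,-0.08,0,0.74],[0,0,-0.11,0,0.74],[0,0,-0.14,0,0.74],[0,0,-0.17,0,0.74],[0,0,-0.2,0,0.74]]'; python3 -m inch '[[0.0,0,0,0,0.74],[-0.03,0,0,0,0.74],[-0.06,0,0,0,0.74],[-0.06,0,0,0,0.74],[-0.06,0,0,0,0.74]]'; python3 - <<'E'
from h import *
p=capture("wrist");yaw=-1.965
h,f=fit(p,loop([-33,33],[-23,23],80),[533.8,-192.3,yaw],(2,1.2,.8));print("cap",h,f)
v,f=fit(p,loop([-37,37],[-65,65],95),[533.8,-192.5,yaw],(2,1.2,.8));print("well",v,f)
print("in well axes",Rz(v[2]).T@[h[0]-v[0],h[1]-v[1],0])
togo([533.8,-192.5,340],-.394)
S={n:capture(n) for n in("scene","top")}
for n in S:
  for t in("screen_bar","dome_a","canister"):
    for q in tip_of(S[n],t)[:2]: print(n,t,round(q["conf"],2),np.round(q["centre"],1),atz(S[n],q["centre"],dict(screen_bar=260,dome_a=0,canister=6)[t]).round(1))
E
```

```text
time: 22.98
tool_pos: [533.9, -192.5, 218.7]
tcp_rot: [-3.142, -0.0, 1.177]
contact_force: [0.2, 0.3, 0.3]
grip_width: 68.1
finger_force: 0.0
time: 23.65
tool_pos: [533.5, -192.2, 421.3]
tcp_rot: [3.141, -0.0, 1.177]
contact_force: [0.8, -0.7, 0.4]
grip_width: 68.0
finger_force: 0.0
time: 24.07
tool_pos: [510.2, -248.8, 419.0]
tcp_rot: [3.142, -0.0, 1.174]
contact_force: [0.6, 0.1, -0.2]
grip_width: 67.8
finger_force: 0.0
cap [ 538.399 -192.867   -1.968] -95.75825500488281
well [ 533.624 -192.277   -1.968] -111.695556640625
in well axes [-1.30310056  4.63148507  0.        ]
t 24.12 pos [ 510.6 -248.   418.9] tooly -0.395 j6 -0.19 -> shift m [0.0601 0.     0.079 ] spin -0.001 F [ 0.2  0.4 -0.8] w 68.1 0.0
scene screen_bar 0.55 [146.9 142.7] [ 491.4 -274.7  260. ]
scene dome_a 0.88 [248.7 260. ] [709.8  16.    0. ]
scene dome_a 0.45 [144.  153.1] [ 277.  -382.6    0. ]
scene canister 0.63 [325.  203.7] [497.3 262.2   6. ]
top dome_a 0.81 [387.2 279.7] [ 277.9 -372.4    0. ]
top dome_a 0.71 [266.  130.4] [714.   21.9   0. ]
top canister 0.7 [189.1 193.5] [490.5 242.7   6. ]
top canister 0.67 [330.9 194.3] [ 521.9 -192.7    6. ]
```

The contact height and the ribs rule out the 4.6 mm offset the cap fit gave. I retreat upward and recheck both the housing and the screen.

```bash
python3 -m inch '[[0,0,-0.03,0,0.74],[0,0,-0.05,0,0.74],[0,0,-0.05,0,0.74],[0,0,-0.05,0,0.74],[0,0,-0.05,0,0.74]]'; python3 - <<'E'
from h import *
p=capture("wrist");np.save("w7.npy",p["color"]);yaw=-1.967
v,f=fit(p,loop([-37,37],[-65,65],95),[533.8,-192.5,yaw],(2,1.2,.8));print("well",v,f)
for dy in(-5,-3,-1,1,3,5):
  s=Rz(yaw)@[0,dy,0]+[v[0],v[1],0]
  h,f=fit(p,loop([-33,33],[-23,23],80),[s[0],s[1],yaw],(.8,));print(dy,h,round(float(f),1),(Rz(yaw).T@[h[0]-v[0],h[1]-v[1],0])[:2])
P={n:capture(n) for n in("scene","top")};m={}
for n in P:
  for q in trace(P[n],"viewer"):
    w=atz(P[n],q["rect"][:2],60)
    if np.hypot(w[0]-525,w[1]+200)<90: m[n]=q["pixels"];break
def vp(v):
    c,s=np.cos(v[0]),np.sin(v[0]);T=lambda X:X@Rz(-1.967).T+[529.5,-202.6,0]
    def scr(r0,r1,w): return T(np.array([[55-r*c+t*s,y,101+r*s+t*c] for r in(r0,r1) for y in w for t in(-3,3)]))
    return [T(box([-60,60],[-77,77],[0,95])),scr(0,115,(-75,75)),scr(155,167,(-42,42)),scr(115,160,(36,42)),scr(115,160,(-42,-36))]
print([(round(a,2),[round(float(iou(P[n],m[n],vp([a]))),3) for n in m]) for a in np.arange(1.55,1.96,.05)],list(m))
togo([533.8,-192.5,340],-.394)
E
```

```text
time: 24.93
tool_pos: [510.8, -247.6, 468.0]
tcp_rot: [-3.14, -0.0, 1.177]
contact_force: [0.4, 0.6, -0.4]
grip_width: 67.8
finger_force: 0.0
well [ 533.753 -191.914   -1.97 ] -106.63374328613281
-5 [ 529.771 -188.733   -1.966] -93.9 [-1.39784751 -4.90113327]
-3 [ 539.301 -192.678   -1.968] -95.4 [-1.43626304  5.41305353]
-1 [ 539.286 -192.676   -1.967] -95.4 [-1.43231932  5.3984437 ]
1 [ 539.387 -192.733   -1.966] -95.4 [-1.41871277  5.51361688]
3 [ 539.323 -192.697   -1.969] -95.4 [-1.42722514  5.4406817 ]
5 [ 539.233 -192.669   -1.966] -95.5 [-1.41832335  5.34684803]
[(np.float64(1.55), [0.756, 0.326]), (np.float64(1.6), [0.768, 0.309]), (np.float64(1.65), [0.788, 0.292]), (np.float64(1.7), [0.832, 0.281]), (np.float64(1.75), [0.857, 0.27]), (np.float64(1.8), [0.833, 0.261]), (np.float64(1.85), [0.8, 0.252]), (np.float64(1.9), [0.771, 0.245]), (np.float64(1.95), [0.757, 0.237])] ['scene', 'top']
t 25.18 pos [ 510.8 -247.9  468. ] tooly -0.394 j6 -0.19 -> shift m [5.99e-02 1.00e-04 1.28e-01] spin -0.0 F [-0.3 -0.8  0.7] w 67.9 0.0
```

The two best cap fits lie symmetrically at about ±5 mm, so the housing is centred in y and about -1.4 mm in x. The screen angle reads about 1.75. The robot touches nothing, so I hand in.

```bash
python3 -c "
from plant import *
print(close_job())"
```

```text
the job is handed in; nothing more can be done
None
```

I handed the job in at about 25 s: the screen stands at about 1.75 rad (100°), and the housing, re-gripped on the bench, is upright on the well floor between the ribs. By my measurements it is about 1.4 mm off centre. The arm went nowhere near the three round parts, and the interface gave no verdict.

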